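# Clamp the pump bracket and counter-hold its turning bolt

## Task

The bracket's bolt is spinning along uselessly with the nut that the little nut-runner is driving. First slide the clamp's movable jaw fully home and press it firmly up against the bracket; then reach down into the narrow gap behind the bracket, grip the hidden head of the bolt that the nut-runner is driving (not the idle one beside it) squarely across with both fingers, and hold it so that it stops turning. Finish while still gripping it, with the jaw left home and the things standing around left alone.

Things in the scene. Friction and masses are not known exactly. Their poses are not given: they have to be found in the camera images.
- fixture: Clamping fixture, immovable. Origin on the bench under the middle of the bracket; x points through the bracket to its back, y along it to the movable jaw, z up. Aluminium base plate 12 mm thick, x -100 to 60, y -125 to 220 mm. Steel angle bracket on it: foot x -60 to 8, 20 mm high; upright plate x 0 to 8, y -90 to 90, top at z = 100 mm. Dark fixed jaw at the bracket's -y edge.
- gap (a point): Middle of the open mouth of the narrow gap behind the bracket, at fixture x = 31, y = 0, z = 100 mm. The gap runs along y, 46 mm wide (x 8 to 54 mm), between the upright and a white wall 6 mm thick of the same height and width; open at the top and both ends, floor at z = 12 mm. Two equal bolt heads stick into it at y = -50 and y = +50 mm, 34 mm below its mouth.
- jaw (a joint): Slide of the dark steel movable clamp jaw, m: grows as it moves in fixture -y towards the bracket; 0.05 = fully home, its face against the bracket's +y edge (a hard stop). Starts 20 to 50 mm open. Friction about 3 N; it stays where it is left.
- jaw_push (a point): Point on the outer (+y) face of the movable jaw, riding with it, 50 mm above the bench, middle of its width; push it in fixture -y to close. This face belongs to an upright lug 50 mm wide (x), 14 mm thick (y), its top 64 mm above the bench. The jaw is 60 mm long (y) in all, 30 mm high between the lug and its 44 mm high inner face.
- runner: Nut-runner fixed on the robot's side of the bracket: grey cylinder 42 mm in diameter lying along fixture x (-105 to -50 mm), top 87 mm above the bench, its dark socket on the nut of the driven bolt. Origin on the bench under the bolt's axis at fixture x = 0, y = -50 or +50 mm (differs between episodes); axes parallel to the fixture's.
- head (a point): Centre of the head of the driven (turning) bolt in the gap, 66 mm above the bench: plain steel hexagon, 24 mm across flats, 27.7 mm across corners, 14 mm long along its axis, at fixture x 22 to 36 mm; between it and the bracket are only the 16 mm shank and a washer. The point does not turn; axes parallel to the fixture's.
- bolt (a joint): Turning angle of the driven bolt about fixture +x, rad. Left alone it turns steadily at about 0.4 rad/s, driven by about 0.12 N m; a finger grip from both sides (along fixture y) stops it, and may be closed on it at any angle: the flats turn themselves to the pads. It does not move sideways.
- idle_bolt: The other bolt, equal in shape, fixed and not turning, with a bare nut on the robot's side; its origin lies as the runner's does, at the other bolt place 100 mm away along fixture y.
- bottle: Bystander: white bottle with a blue cap, 60 mm in diameter, 130 mm tall, loose on the bench; origin at its underside.
- spanner: Bystander: steel spanner 170 mm long lying loose on the bench; origin at its middle, underside.
- pot: Bystander: clear open pot 70 mm in diameter, 60 mm tall, loose on the bench; origin at its underside.

How it is judged (in metres and radians):
On the way:
1. the movable jaw is pushed home and pressed against the bracket (value of joint jaw above 0.048 m and contact force between the fingers and jaw above 5 N), for 0.1 s.
At the end, for the whole second after the job is handed in: The fingers grip the driven bolt's head (contact force over 10 N; gripper point within 20 mm along its axis, 12 mm sideways and 18 mm in height of the head's centre), the bolt stands still (under 0.05 rad/s) and the jaw is still within 3 mm of home (contact force between the fingers and bolt above 10 N and velocity of joint bolt between -0.05 and 0.05 rad/s and value of joint jaw above 0.047 m and x of the grasp point in the frame of head between -0.02 and 0.02 m and y of the grasp point in the frame of head between -0.012 and 0.012 m and z of the grasp point in the frame of head between -0.018 and 0.018 m); the arm keeps its last pose, push and grip.
It fails at once if the bottle is moved by more than 30 mm (distance of bottle from where it was at the start of the episode above 0.03 m).
It fails at once if the spanner is moved by more than 30 mm (distance of spanner from where it was at the start of the episode above 0.03 m).
It fails at once if the pot is moved by more than 30 mm (distance of pot from where it was at the start of the episode above 0.03 m).
It also fails if it takes over 42 s, if anything falls off the work surface, if the arm or the gripper's body presses on something with over 40 N, if the wrist force passes 120 N, or if a joint passes its speed limit or range.

## Robot

A 6-joint arm with a two-finger parallel gripper is mounted at the origin on the work surface. World frame = base frame: x ahead of the robot, y to its left, z up, the work surface at z = 0. Lengths are in mm, angles in rad, forces in N, time in s.
With the tool pointing down it reaches from about 250 to 850 mm from the base axis. Payload 12.5 kg.
Tool frame: the origin (TCP) lies where the fingers leave the gripper's body, on its centre line; the fingertips stand 84 mm ahead of it and the grasp point (between the pads) lies 65 mm ahead of it; z points along the fingers, y is the line along which they close (so a half turn about z gives the same grasp; the last joint's range is limited). The gripper opens to 93 mm and grips with 3 to 60 N. Pads are 15 mm wide; open, the fingers measure 128 mm over their backs; the gripper's body (75 mm by 188 mm) begins 65 mm behind the grasp point.
Start: joints at [1.173, 0.351, 1.652, -0, 1.139, -0.085], TCP at [169.217, 523.308, 302.733] pointing down, gripper open.
Joint ranges: [-2.75, 2.75], [-0.79, 2.1], [0.01, 2.65], [-1.57, 4.71], [0.07, 3.14], [-2.87, 2.87]. Speed limits (rad/s): [2.22, 2.22, 2.79, 3.14, 3.14, 3.14].

## Interface

Orientations are given as a rotation vector (axis times angle).
In Python, from bench import r, camrig gives the robot as it stands (r), with the cameras (camrig).
- The arm moves only by the shell command python3 jog.py [FORCE], which reads ROWS from standard input. ROWS is a JSON object whose key "deltas" holds a list of rows, 1 to 8 of them, each of 5 numbers: dx, dy, dz in shares of the most that a row can go, 1 being 50 mm, then a turn about the tool's z in normalised numbers (1 is 2 rad), then the finger opening in mm; each row shifts and turns the commanded pose from where the row before left it, along the tool's axes as they then stand; what a row does not reach is not made up. A row lasts 1/10 s, in which the tool goes at most 50 mm and 0.15 rad, less where a joint would pass 70% of its speed; a pose out of reach is approached as far as the arm can. The fingers move at their own pace and stop on an object; FORCE is the grip in N (left out, the last holds). Time passes only in rows, so rows that do not move let the fingers close. It prints the time, the measured TCP pose, the force, the opening and the grip force at its end. A shift or turn number past 1, either way, is cut back to 1. Input that does not fit is refused with a message, and nothing moves.
- r.sense(): the state, without advancing time (a new reading comes with each control period).
- camrig.camera(name): name is "scene" or "top" or "wrist"; returns the picture (420x560x3 uint8, red, green, blue); there is no depth.
- camrig.calibration(name): a dict with "vfov" (degrees; the focal length in pixels is half the picture's height over the tangent of half this angle, whatever the lens; pixels are square), "cx", "cy" (the principal point, pixels), "dist_coeffs" ([k1, k2, p1, p2, k3] as OpenCV has them; the pictures are not rectified), "xyz" and "orientation" of the camera in the world; the wrist camera has in their place "mount" (4x4, takes a point from camera to tool coordinates, whose origin is the TCP and whose axes are the flange's). Camera axes: x right, y down, z forward; pixel columns grow to the right and rows downward; lengths in mm; the calibration is good to about 2 mm. A picture is of the moment at which its call begins: read the wrist's pose just before it. calibration takes no time and is no camera call.
- r.finish_job(): hands the job in; it is judged then, once.
The state is a dict: "time": time; "q": joint angles; "joint_velocities": joint speeds; "joint_torque": joint torques, N m; "ee_pos": TCP position; "ee_rot": TCP orientation; "force": force on the tool from outside, world axes, zero at the start; "ft_torque": the same for the moment, N m; "opening": finger opening in mm; "grasp_force": force on a finger pad.
Only numpy, scipy, OpenCV 4.12 (cv2) and the standard library are available. Lean on these libraries where they do the work, as an engineer would, in place of code of your own. Each camera call takes 0.05 s, during which the arm holds its last target. There are 200 camera calls.

## Working session

There is one attempt and no reset: what is moved stays moved. The work goes in short steps, Python scripts to look and compute and a shell command to move; the robot and the scene stay as the last step left them, time stands still between calls to the robot, and variables do not carry over. Pictures are saved under pics/ and viewed, at most 10 in all, crops included, and the job is handed in when it is done.

```bash
ls; mkdir -p pics; cat > h.py <<'E'
import numpy as np, cv2
from scipy.spatial.transform import Rotation as R
from bench import r, camrig
def cam(n):
    c=camrig.calibration(n); f=210/np.tan(np.radians(c['vfov'])/2)
    K=np.array([[f,0,c['cx']],[0,f,c['cy']],[0,0,1]]); return c,K,np.array(c['dist_coeffs'],float)
def pose(n,s=None):
    c,K,d=cam(n)
    if n=='wrist':
        T=np.eye(4);T[:3,:3]=R.from_rotvec(s['ee_rot']).as_matrix();T[:3,3]=s['ee_pos'];T=T@np.array(c['mount'])
        return T[:3,:3],T[:3,3]
    o=np.array(c['orientation'],float)
    return (R.from_rotvec(o).as_matrix() if o.size==3 else o.reshape(3,3)),np.array(c['xyz'],float)
def ray(n,px,z,s=None):
    c,K,d=cam(n);Rm,t=pose(n,s)
    u=cv2.undistortPoints(np.array(px,float).reshape(-1,1,2),K,d).reshape(-1,2)
    v=np.c_[u,np.ones(len(u))]@Rm.T
    return t+v*((z-t[2])/v[:,2])[:,None]
def proj(n,P,s=None):
    c,K,d=cam(n);Rm,t=pose(n,s)
    return cv2.projectPoints((np.atleast_2d(P)-t)@Rm,np.zeros(3),np.zeros(3),K,d)[0].reshape(-1,2)
E
python3 - <<'E'
from h import *
s=r.sense();print(s)
for n in('scene','top','wrist'):
    print(n,camrig.calibration(n)); cv2.imwrite(f'pics/{n}0.png',camrig.camera(n)[:,:,::-1])
E
```

```text
bench.py
jog.py
pics
{'time': 0.0, 'q': array([ 1.17338961e+00,  3.51235855e-01,  1.65241115e+00, -2.64916269e-05,
        1.13910806e+00, -8.46154803e-02]), 'joint_velocities': array([ 0.00063116,  0.00072065,  0.00118427,  0.00028444,  0.0003948 ,
       -0.00090536]), 'joint_torque': array([ 9.70942529e-04, -4.97329652e+01, -2.85258865e+01,  6.99533592e-02,
        2.57322524e-02, -7.12805354e-05]), 'ee_pos': array([169.13695816, 523.09093623, 302.20650396]), 'ee_rot': array([-4.89273943e-01, -3.10300110e+00,  1.78200619e-03]), 'force': array([-0.28607261,  0.20684966, -0.07644582]), 'ft_torque': array([-0.00094932, -0.00649992, -0.00973276]), 'grasp_force': 0.0, 'opening': 92.9595152730818}
scene {'vfov': 52.22810091177925, 'cx': 281.272883104114, 'cy': 210.6340352658317, 'dist_coeffs': array([-0.0085818,  0.       ,  0.       ,  0.       ,  0.       ]), 'xyz': array([929.96447428, 280.09475395, 975.69198416]), 'orientation': array([-1.31781393, -2.48755599,  0.65876025])}
top {'vfov': 57.19097641888949, 'cx': 282.2704673573633, 'cy': 211.81333574174295, 'dist_coeffs': array([-0.10920168,  0.        ,  0.        ,  0.        ,  0.        ]), 'xyz': array([ 418.25153039,  -13.35218009, 1075.88793486]), 'orientation': array([-2.17658611,  2.17891928, -0.0978538 ])}
wrist {'vfov': 67.46902305912448, 'cx': 276.4992492640323, 'cy': 213.4209463845144, 'dist_coeffs': array([-0.07127324,  0.        ,  0.        ,  0.        ,  0.        ]), 'mount': array([[ 1.32400810e-03, -9.63237132e-01, -2.68649354e-01,
         7.52910598e+01],
       [ 9.99999112e-01,  1.23406279e-03,  5.03674501e-04,
         1.94174181e-01],
       [-1.53627812e-04, -2.68649782e-01,  9.63237910e-01,
        -8.09070335e+01],
       [ 0.00000000e+00,  0.00000000e+00,  0.00000000e+00,
         1.00000000e+00]])}
```

View pics/top0.png

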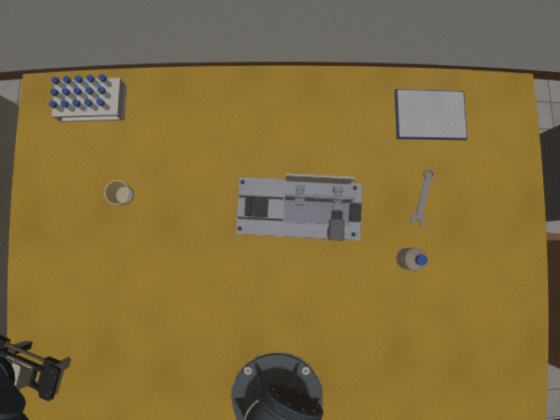

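View pics/scene0.png

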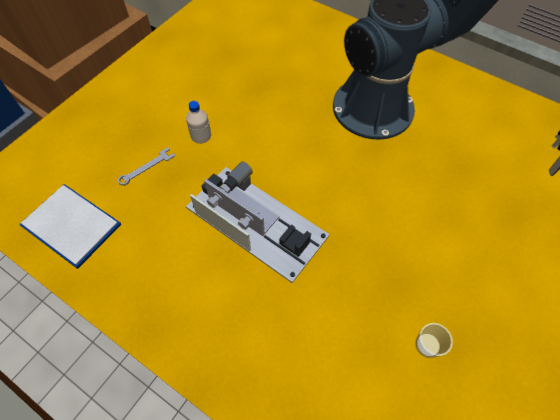

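The top view shows the fixture at about (236–362, 177–241). The movable jaw is on the left at (256,207) and the runner is on the right at (336,225), so the driven bolt is at y = −50. The pot is at (119,192), the spanner at (424,198) and the bottle at (413,260), all clear of the fixture.

```bash
python3 - <<'E'
from h import *
im=cv2.imread('pics/top0.png')
cv2.imwrite('pics/topc.png',cv2.resize(im[165:255,225:375],None,fx=5.3,fy=5.3,interpolation=cv2.INTER_CUBIC))
hsv=cv2.cvtColor(im,cv2.COLOR_BGR2HSV)
m=((hsv[...,1]<110)).astype(np.uint8)
n,l,st,_=cv2.connectedComponentsWithStats(m); k=l[207,256] or l[230,290]
print(st[l[230,290]])
c=max(cv2.findContours((l==l[230,290]).astype(np.uint8),0,1)[0],key=cv2.contourArea)
h=cv2.approxPolyDP(cv2.convexHull(c),2,True).reshape(-1,2);print(h.tolist())
print(ray('top',h,12).round(1).tolist())
E
```

```text
[ 236  173  126   68 7601]
[[239, 178], [286, 173], [353, 176], [361, 183], [360, 238], [338, 240], [236, 233]]
[[606.7, 105.2, 12.0], [620.7, -26.4, 12.0], [612.4, -214.7, 12.0], [592.5, -236.9, 12.0], [438.5, -231.2, 12.0], [433.2, -169.8, 12.0], [452.9, 112.1, 12.0]]
```

View pics/topc.png

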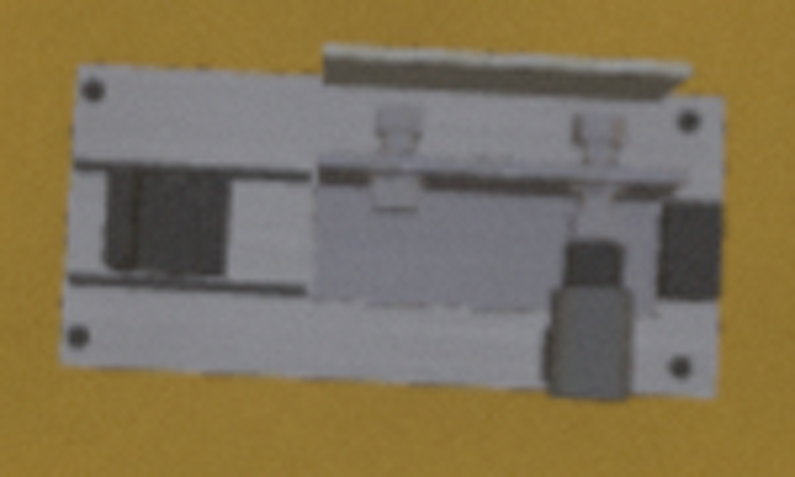

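The crop shows plate corners at (78,66), (724,99), (717,397) and (61,366). The movable jaw spans u = 105–230, and the driven head is near (600,130).

```bash
cat >> h.py <<'E'
def fit(F,W):
    F=np.array(F,float);W=np.array(W)[:,:2];a=F-F.mean(0);b=W-W.mean(0)
    th=np.arctan2((a[:,0]*b[:,1]-a[:,1]*b[:,0]).sum(),(a*b).sum())
    c,s=np.cos(th),np.sin(th);M=np.array([[c,-s],[s,c]]);t=W.mean(0)-M@F.mean(0)
    return th,t,W-(F@M.T+t)
E
python3 - <<'E'
from h import *
c=lambda p:np.array(p,float)/5.3+[225-.4,165-.4]
F=[(60,220),(60,-125),(-100,-125),(-100,220)]
W=ray('top',c([(78,66),(724,99),(717,397),(61,366)]),12)
th,t,res=fit(F,W);print(th,t,res.round(1).tolist())
M=lambda p:np.r_[R.from_euler('z',th).as_matrix()[:2,:2]@p[:2]+t,p[2]]
# jaw top edges
J=ray('top',c([(105,168),(103,268)]),64); print('lug outer',[((np.array([[np.cos(th),np.sin(th)],[-np.sin(th),np.cos(th)]])@(j[:2]-t)).round(1)) for j in J])
im=cv2.imread('pics/scene0.png')
P=[M(np.array([x,y,12.])) for x,y in F]+[M(np.array(p,float)) for p in [(8,-90,100),(8,90,100),(54,-90,100),(54,90,100),(36,-50,66),(36,50,66)]]
px=proj('scene',P);print(px.round(1).tolist())
z=cv2.resize(im[150:290,175:335],None,fx=5,fy=5,interpolation=cv2.INTER_CUBIC)[:600]
for u,v in px: cv2.circle(z,(int((u-175+.5)*5),int((v-150+.5)*5)),3,(0,0,255),1)
cv2.imwrite('pics/scc.png',z)
s=r.sense();h=M(np.array([29,-50,66.]));print('head',h,'gap',M(np.array([31.,0,100])))
E
```

```text
-0.04928628462349189 [ 539.29566916 -111.47767078] [[-0.7, -1.0], [-1.3, 1.8], [1.1, 0.6], [0.9, -1.4]]
lug outer [array([ -0.6, 196.2]), array([-50.7, 194.3])]
[[292.1, 280.8], [185.4, 205.2], [225.4, 165.5], [329.5, 232.8], [203.8, 179.9], [261.4, 218.6], [191.0, 192.5], [249.0, 232.6], [210.3, 203.2], [241.6, 224.8]]
head [ 565.79713713 -162.84567829   66.        ] gap [ 570.25802514 -113.00492711  100.        ]
```

View pics/scc.png

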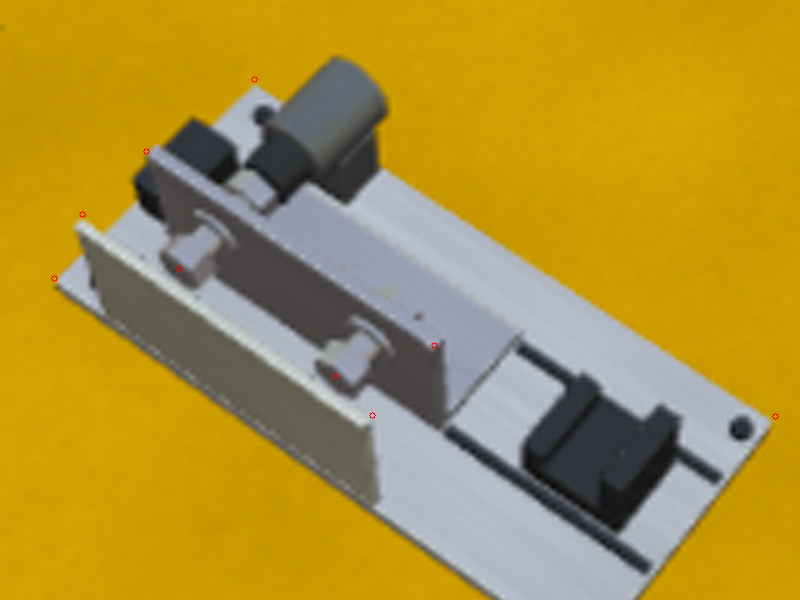

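The crop confirms the runner drives the bolt at y = −50. The predicted points sit about 1.4 px off, so I'll refine with the wrist camera from above.

The rows are not in the units I measure in: shifts go in shares of 50 mm and turns go in shares of 2 rad. I convert before sending: -35 mm is -0.7, -27 mm is -0.54, -0.13 rad is -0.065.

```bash
echo '{"deltas":[[0,0,0,-0.065,0],[0,0,0,-0.065,0],[-0.54,-0.7,0,0,0],[-0.54,-0.7,0,0,0],[-0.54,-0.7,0,0,0],[-0.54,-0.7,0,0,0],[-0.54,-0.7,0,0,0],[-0.54,-0.7,0,0,0]]}' | python3 jog.py; echo '{"deltas":[[-0.54,-0.7,0,0,0],[-0.54,-0.7,0,0,0],[-0.54,-0.7,0,0,0],[-0.54,-0.7,0,0,0],[-0.54,-0.7,0,0,0],[-0.54,-0.7,0,0,0],[-0.54,-0.7,0,0,0],[0,0,0,0,0]]}' | python3 jog.py
python3 - <<'E'
from h import *
s=r.sense();cv2.imwrite('pics/w1.png',cv2.resize(camrig.camera('wrist')[:,:,::-1],None,fx=1.4,fy=1.4));print(s['time'],s['ee_pos'],s['ee_rot'],s['q'])
E
```

```text
time: 0.95
ee_pos: [320.5, 303.4, 302.7]
ee_rot: [0.083, 3.14, 0.0]
force: [0.3, 0.7, 0.1]
opening: 33.3
grasp_force: 0.0
time: 1.75
ee_pos: [497.7, 47.0, 302.5]
ee_rot: [0.089, 3.14, -0.001]
force: [-1.1, 0.6, 1.2]
opening: 0.6
grasp_force: 0.0
1.75 [497.67094763  46.98068535 302.47730602] [ 8.88692258e-02  3.13979399e+00 -1.04075888e-03] [ 1.22949637e-03  2.59830631e-01  1.77867737e+00 -7.60186976e-04
  1.10256351e+00 -1.51263072e+00]
```

View pics/w1.png

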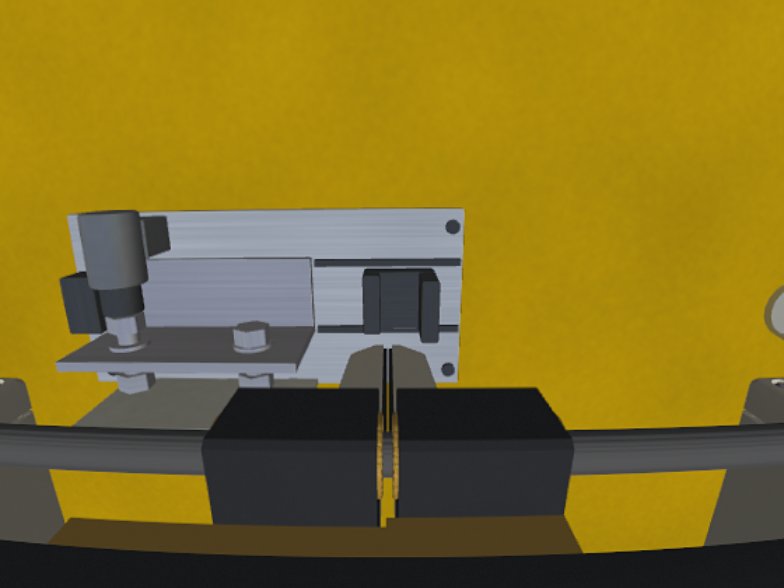

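Wrist view: plate corners at (68,214), (464,209) and (459,381), upright top corners near (297,363) and (57,362), lug outer edge near (440,275)–(438,342).

```bash
python3 - <<'E'
from h import *
s=r.sense()
c=lambda p:(np.array(p,float)+.5)/1.4-.5
W=np.r_[ray('wrist',c([(464,209),(68,214),(459,381)]),12,s),ray('wrist',c([(297,362),(57,362),(294,371),(58,371)]),100,s)]
F=[(-100,220),(-100,-125),(60,220),(0,90),(0,-90),(8,90),(8,-90)]
for k in (range(7),range(3),range(3,7)):
    k=list(k);th,t,res=fit([F[i] for i in k],W[k]);print(th,t,res.round(1).tolist())
th,t,_=fit(F,W);M=R.from_euler('z',th).as_matrix()[:2,:2]
print('lug',((ray('wrist',c([(439,276),(440,342),(421,276),(420,342)]),64,s)[:,:2]-t)@M).round(1).tolist())
print('tcp',((s['ee_pos'][:2]-t)@M).round(1), 'tool y ang',R.from_rotvec(s['ee_rot']).as_matrix()[:,1])
print('head',M@[29,-50]+t)
E
```

```text
-0.04685387857110695 [ 538.18469308 -106.46082932] [[1.8, -2.3], [0.6, 2.3], [-1.3, -0.7], [-0.1, 0.1], [0.6, 2.0], [-1.4, -2.5], [-0.3, 1.1]]
-0.04722781737843639 [ 538.52579105 -106.71637118] [[1.4, -2.1], [0.4, 2.5], [-1.8, -0.4]]
-0.04292946644507871 [ 537.89813461 -106.2965434 ] [[0.5, -0.1], [0.5, 1.9], [-0.7, -2.7], [-0.3, 1.0]]
lug [[-52.7, 192.0], [-0.4, 194.0], [-52.8, 178.6], [-0.5, 178.5]]
tcp [-49. 153.] tool y ang [ 5.60002321e-02  9.98430750e-01 -1.03053794e-04]
head [ 564.81103038 -157.7642226 ]
```

Converted, 45 mm is 0.9, 40 mm is 0.8.

```bash
echo '{"deltas":[[-0.24,0.8,0,0,0],[-0.22,0.8,0,0,0],[0,0,0.9,0,0],[0,0,0.9,0,0],[0,0,0.9,0,0],[0,0,0.8,0,0],[0,0,0.16,0,0],[0,0,0,0,0]]}' | python3 jog.py 40; echo '{"deltas":[[0,-0.1,0,0,0],[0,-0.1,0,0,0],[0,-0.1,0,0,0],[0,-0.1,0,0,0],[0,-0.1,0,0,0],[0,-0.1,0,0,0]]}' | python3 jog.py
```

```text
time: 2.6
ee_pos: [522.3, 129.6, 119.4]
ee_rot: [-0.082, -3.138, 0.001]
force: [0.7, -0.7, 0.6]
opening: 0.4
grasp_force: 0.0
time: 3.2
ee_pos: [521.4, 98.7, 120.0]
ee_rot: [0.083, 3.14, 0.001]
force: [-0.6, 3.3, 2.7]
opening: 0.6
grasp_force: 1.8
```

Converted, -5 mm is -0.1.

```bash
echo '{"deltas":[[0,-0.1,0,0,0],[0,-0.1,0,0,0],[0,-0.1,0,0,0],[0,-0.1,0,0,0],[0,-0.1,0,0,0],[0,-0.1,0,0,0]]}' | python3 jog.py; echo '{"deltas":[[0,-0.06,0,0,0],[0,-0.06,0,0,0]]}' | python3 jog.py;  echo '{"deltas":[[0,-0.04,0,0,0],[0,0,0,0,0]]}' | python3 jog.py
```

```text
time: 3.8
ee_pos: [519.9, 68.8, 119.8]
ee_rot: [0.083, 3.14, 0.0]
force: [0.6, 2.3, 2.4]
opening: 0.3
grasp_force: 1.8
time: 4.0
ee_pos: [519.6, 62.9, 119.8]
ee_rot: [0.083, 3.14, 0.0]
force: [0.9, 2.3, 3.0]
opening: 0.5
grasp_force: 1.7
time: 4.2
ee_pos: [519.1, 60.9, 119.6]
ee_rot: [-0.083, -3.14, 0.0]
force: [-0.3, 0.1, -0.1]
opening: 0.7
grasp_force: 0.0
```

Converted, -3 mm is -0.06, -2 mm is -0.04.

```bash
for i in 1; do echo '{"deltas":[[0,-0.06,0,0,0],[0,-0.04,0,0,0]]}' | python3 jog.py|sed -n 2,4p; echo '{"deltas":[[0,-0.04,0,0,0],[0,-0.02,0,0,0]]}' | python3 jog.py|sed -n 2,4p; done
```

```text
ee_pos: [518.8, 56.1, 119.6]
ee_rot: [-0.083, -3.14, -0.0]
force: [1.1, 9.2, 2.0]
ee_pos: [518.8, 55.5, 119.7]
ee_rot: [0.085, 3.14, 0.006]
force: [1.7, 34.8, 0.4]
```

```bash
echo '{"deltas":[[0,0,0,0,0],[0,0,0,0,0],[0,0,0,0,0]]}' | python3 jog.py|sed -n 1,4p; echo '{"deltas":[[0,0.04,0,0,0],[0,0.2,0,0,0],[0,0.2,-0.6,0,0],[0,0,-0.8,0,0],[0,-0.4,-0.8,0,0],[0,-0.4,-0.6,0,0],[0,0,0,0,0]]}' | python3 jog.py
python3 - <<'E'
from h import *
s=r.sense();cv2.imwrite('pics/w2.png',cv2.resize(camrig.camera('wrist')[:,:,::-1],None,fx=1.4,fy=1.4));print(s['time'],s['ee_pos'])
E
```

```text
time: 4.9
ee_pos: [518.8, 55.6, 119.7]
ee_rot: [0.084, 3.14, 0.006]
force: [2.4, 27.1, 0.1]
time: 5.6
ee_pos: [519.0, 33.8, 263.4]
ee_rot: [0.085, 3.134, -0.001]
force: [-0.1, -0.9, -1.2]
opening: 0.2
grasp_force: 0.0
5.6 [519.02546195  33.82979862 263.43360237]
```

View pics/w2.png

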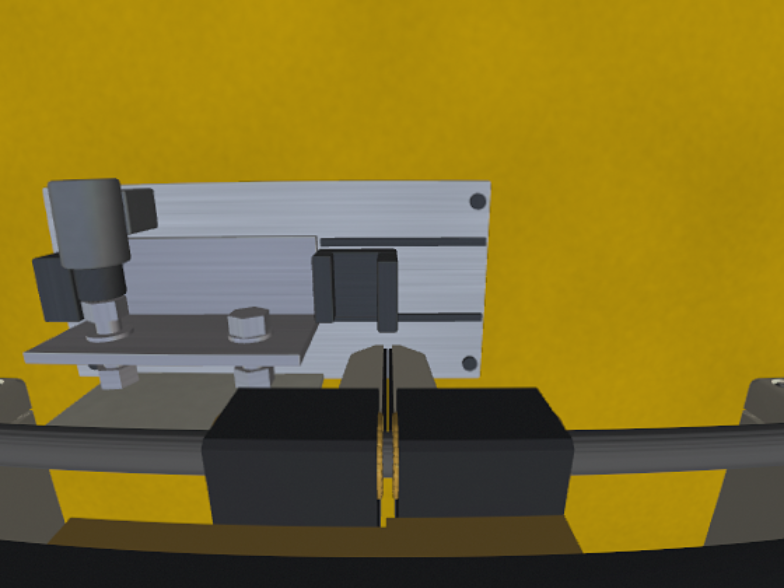

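The jaw is flush against the bracket at (315,285). Next I'll look straight down into the gap to locate the driven head precisely.

Converted, -31 mm is -0.62, -27 mm is -0.54.

```bash
echo '{"deltas":[[-0.54,-0.62,0.12,0,60],[-0.54,-0.62,0.12,0,60],[-0.54,-0.62,0.12,0,60],[-0.54,-0.62,0.12,0,60],[-0.54,-0.62,0.12,0,60],[0,0,0,0,60],[0,0,0,0,60]]}' | python3 jog.py
python3 - <<'E'
from h import *
s=r.sense();cv2.imwrite('pics/w3.png',cv2.resize(camrig.camera('wrist')[:,:,::-1],None,fx=1.4,fy=1.4));print(s['time'],s['ee_pos'].tolist(),s['ee_rot'].tolist())
E
```

```text
time: 6.35
ee_pos: [644.1, -126.4, 227.5]
ee_rot: [-0.084, -3.137, -0.001]
force: [-0.4, 0.8, -0.4]
opening: 51.8
grasp_force: 0.0
6.35 [644.0830634714392, -126.3652086853993, 227.53143943512006] [-0.08409222186932701, -3.137155706179006, -0.001315395288901888]
```

View pics/w3.png

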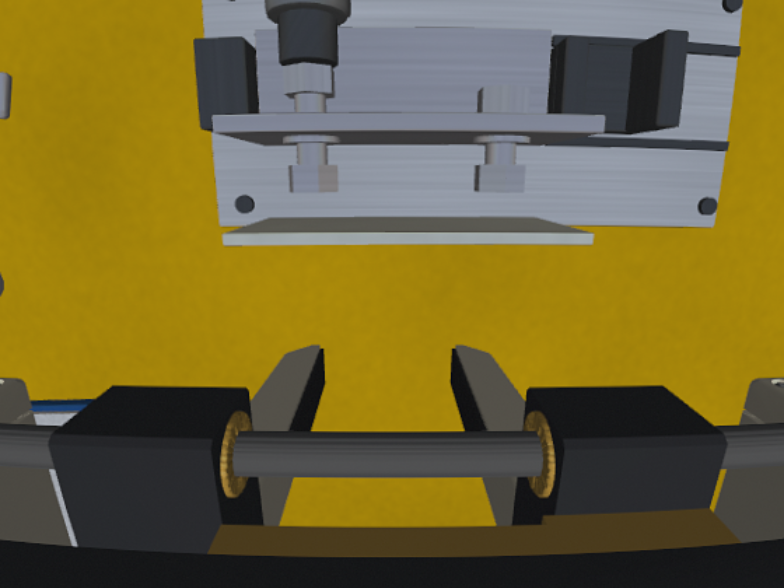

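The driven head is at (290–338, 166–191) and the idle one at (475–524, 166–191). The upright's top edge spans (213–604, 115–131) and the wall top (223–593, 234–244).

```bash
python3 - <<'E'
from h import *
s=r.sense()
c=lambda p:(np.array(p,float)+.5)/1.4-.5
W=ray('wrist',c([(213,115),(604,115),(214,131),(603,132),(223,234),(593,233),(224,244),(593,243)]),100,s)
F=[(0,-90),(0,90),(8,-90),(8,90),(54,-90),(54,90),(60,-90),(60,90)]
th,t,res=fit(F,W);print(th,t,res.round(1).tolist())
M=R.from_euler('z',th).as_matrix()[:2,:2];h=M@[30,-50]+t;print('head@x30',h)
H=ray('wrist',c([(314,166),(314,191),(499.5,166),(499.5,191)]),72,s)
print('heads',H.round(1).tolist(),((H[:,:2]-t)@M).round(1).tolist())
T=R.from_rotvec(s['ee_rot']).as_matrix();print('tool y',T[:,1],'move',T.T@np.r_[h-s['ee_pos'][:2],0])
E
```

```text
-0.04818642934122543 [ 540.27762127 -109.7254997 ] [[0.6, 1.1], [0.4, -1.4], [-0.5, 1.0], [-0.1, -1.1], [0.6, 1.0], [0.4, -1.1], [-0.6, 1.1], [-0.8, -0.5]]
head@x30 [ 567.83440983 -161.11249615]
heads [[560.8, -159.0, 72.0], [573.6, -160.2, 72.0], [565.6, -62.5, 72.0], [578.4, -62.4, 72.0]] [[22.9, -48.3], [35.7, -48.8], [23.0, 48.4], [35.8, 49.1]]
tool y [5.25962422e-02 9.98615655e-01 6.39461432e-04] move [ 74.13002695 -39.35745559   0.17455551]
```

Converted, 37 mm is 0.74, -20 mm is -0.4.

```bash
echo '{"deltas":[[0.74,-0.4,0,0,60],[0.74,-0.39,0,0,60],[0,0,0,0,60],[0,0,0.4,0,60],[0,0,0.4,0,60],[0,0,0,0,60]]}' | python3 jog.py 40; echo '{"deltas":[[0,0,0.3,0,60],[0,0,0.3,0,60],[0,0,0.3,0,60],[0,0,0.24,0,60],[0,0,0,0,60]]}' | python3 jog.py
python3 - <<'E'
from h import *
s=r.sense();print(s['ee_pos'],s['force'])
for n in('scene','top'): cv2.imwrite(f'pics/{n}4.png',camrig.camera(n)[:,:,::-1])
a=cv2.imread('pics/scene4.png')[110:260,160:320];b=cv2.imread('pics/top4.png')[165:255,225:375]
cv2.imwrite('pics/g4.png',cv2.resize(a,None,fx=3.9,fy=3.9,interpolation=2))
E
```

```text
time: 7.0
ee_pos: [567.6, -160.6, 187.7]
ee_rot: [-0.081, -3.137, -0.002]
force: [-0.6, 0.2, 0.5]
opening: 60.1
grasp_force: 0.0
time: 7.5
ee_pos: [567.8, -162.0, 130.7]
ee_rot: [-0.083, -3.137, -0.002]
force: [0.3, -0.4, -0.1]
opening: 60.6
grasp_force: 0.0
[ 567.83157896 -161.95772504  130.6929115 ] [ 0.31477903 -0.42937332 -0.05453207]
```

View pics/g4.png

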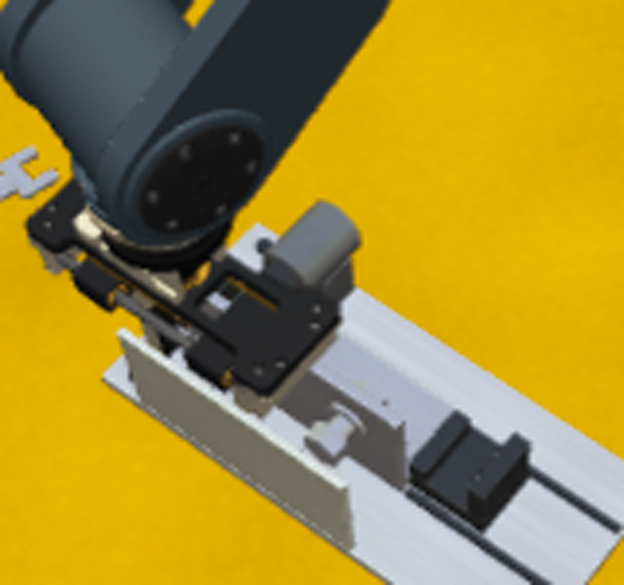

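The fingers are down in the gap over the driven bolt, the idle head at (330,430) is clear, the jaw is still home, and there is no contact force. Now I'll close with 40 N.

```bash
echo '{"deltas":[[0,0,0,0,34],[0,0,0,0,30],[0,0,0,0,27],[0,0,0,0,24]]}' | python3 jog.py 40; echo '{"deltas":[[0,0,0,0,15],[0,0,0,0,15],[0,0,0,0,15],[0,0,0,0,15],[0,0,0,0,15]]}' | python3 jog.py
```

```text
time: 8.0
ee_pos: [568.7, -162.3, 133.0]
ee_rot: [0.083, 3.14, -0.0]
force: [0.0, 0.1, -0.3]
opening: 32.5
grasp_force: 0.0
time: 8.5
ee_pos: [568.6, -162.3, 132.9]
ee_rot: [0.083, 3.14, -0.0]
force: [-1.3, -0.4, 2.8]
opening: 24.8
grasp_force: 40.0
```

```bash
echo '{"deltas":[[0,0,0,0,15],[0,0,0,0,15],[0,0,0,0,15],[0,0,0,0,15],[0,0,0,0,15],[0,0,0,0,15],[0,0,0,0,15],[0,0,0,0,15]]}' | python3 jog.py; python3 - <<'E'
from h import *
print(r.sense()['ft_torque'])
w=[]
for i in range(2): w.append(camrig.camera('top').astype(int))
a=cv2.imread('pics/top0.png')[:,:,::-1].astype(int)
for n,(x,y) in dict(pot=(119,192),spanner=(424,198),bottle=(413,260)).items():
    print(n,np.abs(w[1]-a)[y-30:y+30,x-25:x+25].mean())
E
```

```text
time: 9.3
ee_pos: [568.7, -162.3, 132.8]
ee_rot: [0.083, 3.14, -0.0]
force: [-1.2, -0.2, 5.1]
opening: 25.5
grasp_force: 40.0
[0.02356656 0.14193276 0.02356894]
pot 23.773888888888887
spanner 23.390777777777778
bottle 22.628333333333334
```

```bash
python3 - <<'E'
from h import *
a=cv2.imread('pics/top0.png',0);b=cv2.imread('pics/top4.png',0)
print('background',np.abs(a.astype(int)-b)[300:360,450:520].mean())
for x,y in [(119,192),(424,198),(413,260)]:
    print(cv2.phaseCorrelate(a[y-32:y+32,x-32:x+32].astype(float),b[y-32:y+32,x-32:x+32].astype(float)))
s=r.sense();print(s['grasp_force'],s['opening'],s['force'])
r.finish_job()
E
```

```text
background 26.54047619047619
((-0.027666193016138152, -0.08137712036943867), 0.9485792433134248)
((0.2275668500761121, -0.2697457161489538), 0.43162686590350696)
((-0.04949945001605727, 0.16264510752085215), 0.6877088287311667)
40.00112794339657 25.08280727436946 [-0.66289375 -0.64373303  5.56058118]
the job is handed in; nothing more can be done
```

I pushed the jaw home and pressed it against the bracket at about 27 N or more, then handed the job in with the driven bolt's head gripped at 40 N (fingers about 25 mm apart); the bottle, spanner and pot had not moved, but the bolt standing still is inferred from the steady grip, not measured.

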